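# Hold a case handle against the sprung panel for a colleague

### The job

In the case assembly jig, first slide the orange grip of the size stop fully to its end stop on the left, as the robot sees it. Then fetch the black carrying handle and stand it on the jig's base plate, steel back plate flush against the black case panel and its left end up against the size stop, and push it steadily against the sprung panel until the red pointer stands inside the green mark, without ever ramming the panel back to the end of its travel. Stay there as a third hand: the program finishes while still holding the handle pressed like this; leave the tape roll, screwdriver and screw jar where they are.

Things in the scene. Friction and masses are not known exactly. Their poses are not given: they have to be found in the camera images.
- jig: jig fixed on the table, place and yaw vary: plywood base plate, top 8 mm above the table, x -180 to +100, y -120 to +120 mm. Origin: table height, under the middle of the resting panel's front face. +x: pressing direction, to the panel; +y: left; z up. White scale rail, 50 mm high, on the right (x -13 to +47, y -75 to -91 mm), green mark on top
- panel_face (a point): middle of the front face of the case panel, 36 mm above the table: upright black panel with aluminium edges, 110 mm wide (y), 10 mm thick, top 66 mm above the table, on a sprung carriage; the face looks to -x of the jig; axes as the jig. Two spring posts behind it are 54 mm high
- case_panel (a joint): how far the case panel has been pushed back (along jig +x), m: 0 at rest, 0.024 at the rear stop. Spring 700 N/m, no preload. The red pointer at the panel's right is inside the green mark when this reads 0.007 to 0.017 (about 5 to 12 N; aim at 0.012, 8.4 N)
- size_slide (a joint): size slide, m: slides along jig +y (left), 0 at the right, 0.08 at the left end stop where it must go; stiff, about 3 N of friction, stays where it is left; low dark blocks (top 22 mm above the table) mark both ends of its track
- slide_grip (a point): centre of the size slide's orange grip, a block 22 x 22 mm, top 54 mm, underside 24 mm above the table, on a track 140 mm in front of the resting panel (jig x -140, y = joint value - 13 mm). A flat metal arm (12 mm wide, top 26 mm above the table) runs from it to the stop block near the panel
- stop_face (a point): middle of the right face (to jig -y) of the size stop, an aluminium block 33 mm long (x), 12 wide, top 52 mm above the table, moving with the slide; it stands 12 to 45 mm in front of the resting panel. The handle's left end goes against this face; with the slide at its end stop the face is at jig y +55 mm, so the handle touches when its origin is at jig y 0
- handle: loose carrying handle, 175 to 350 g, standing upright: steel back plate 110 mm wide (y), 6 thick, 54 high, black bar in front of it. Origin: underside, middle of the plate's flat rear face; +x points out of that face (it goes against the panel), y along the width, z up. It starts left or right of the jig, yaw up to 0.5 rad either way
- handle_grip (a point): middle of the handle's black round bar: bar 16 mm in diameter, along the handle's y, 94 mm long, its axis 38 mm above the handle's underside and 48 mm in front of the flat rear face; the clear gap between bar and plate is 34 mm. Pinch the bar here from above with the fingers closing along the handle's x
- tape_roll: bystander: roll of beige tape lying flat, 90 mm outside diameter, 25 mm high, origin at the centre of its underside; on the other side of the jig from the handle
- screwdriver: bystander: screwdriver about 190 mm long lying on the table beyond the jig on the right
- screw_jar: bystander: small jar with red cap, 56 mm in diameter, 70 mm high, origin at the centre of its underside, beyond the jig on the left
Not all that is in view belongs to the job. What is shaped like the handle but blue is not meant.

How it is judged (in metres and radians):
On the way, in this order (a step that is already met when the one before it is completed fails the run):
1. the size slide is fully at its left end stop (within 4 mm) (value of joint size_slide above 0.076 m), for 0.2 s.
2. the handle is pressed against the panel with the pointer inside the green mark for 1.5 s without a break (value of joint case_panel between 0.007 and 0.017 m and contact force between handle and case_panel between 4 and 16 N), for 1.5 s.
At the end, for the whole second after the job is handed in: Slide within 4 mm of its left end stop; fingers hold the handle upright and square (4 to 5 degrees), flush on the panel (4 mm), left end within 8 mm of the size stop, at most 7 mm above the base plate, still; panel pushed back 7 to 17 mm, 4 to 16 N (all of step 2 and value of joint size_slide above 0.076 m and contact force between the fingers and handle above 2 N and angle between the x axis of handle and the x axis of jig, either way round below 0.07 rad and angle between handle's own z axis and vertical below 0.09 rad and x of handle in the frame of panel_face between -0.004 and 0.004 m and y of handle in the frame of jig between -0.008 and 0.005 m and z of handle in the frame of jig below 0.015 m and linear speed of handle below 0.01 m/s); the arm keeps its last pose, push and grip.
It fails at once if the panel was rammed to the rear end of its travel (value of joint case_panel above 0.0225 m).
It fails at once if the tape roll was displaced by over 30 mm (distance of tape_roll from where it was at the start of the episode above 0.03 m).
It fails at once if the screwdriver was displaced by over 30 mm (distance of screwdriver from where it was at the start of the episode above 0.03 m).
It fails at once if the screw jar was displaced by over 30 mm (distance of screw_jar from where it was at the start of the episode above 0.03 m).
It also fails if it takes over 64 s, if anything falls off the work surface, if the arm or the gripper's body presses on something with over 40 N, if the wrist force passes 120 N, or if a joint passes its speed limit or range.

### The arm

A 6-joint arm with a two-finger parallel gripper is mounted at the origin on the work surface. World frame = base frame: x ahead of the robot, y to its left, z up, the work surface at z = 0. Lengths are in m, angles in degrees, forces in N, time in s.
With the tool pointing down it reaches from about 0.375 to 0.9 m from the base axis. Payload 3.1 kg.
Tool frame: the origin (TCP) lies on the centre line of the jaws, within the pads' length; the fingertips stand 25 mm ahead of it and the grasp point (between the pads) lies 6 mm ahead of it; z points along the fingers, y is the line along which they close (so a half turn about z gives the same grasp; the last joint's range is limited). The gripper opens to 87 mm and grips with 3 to 60 N. Pads are 19 mm wide; open, the fingers measure 117 mm over their backs; the gripper's body (75 mm by 190 mm) begins 51 mm behind the grasp point.
Start: joints at [-81.618, 30.224, 82.088, -0, 67.689, -10.227], TCP at [0.199, -0.592, 0.248] pointing down, gripper open.
Joint ranges: [-176.69, 176.69], [-43.24, 126.21], [12.49, 139.97], [-82, 262], [0, 151.66], [-163.58, 163.58]. Speed limits (degrees/s): [159.86, 159.86, 180, 180, 180, 180].

### API

Orientations are given as a 3x3 rotation matrix whose columns are the frame's x, y, z axes.
In Python, from rig import * gives the robot as it stands.
- The arm moves only by the tool step_arm, never from a script. Its argument "steps" is a list of rows, each a list of 7 numbers: the shift along the tool's x, y, z normalised to -1 to 1, where 1 is 0.3 m, then the turn, a rotation vector about the tool's x, y, z normalised to -1 to 1, where 1 is 45 degrees, then the gripper's target within -1 to 1 (shut at 1, half-way at 0, fully open at -1). A call has 1 to 8 rows; each row is the pose to reach, as a shift and turn from the pose commanded when the call began, along the tool's axes at that moment; what a row does not reach only later rows make up. A row lasts 1/12 s, in which the tool goes at most 41.7 mm and 7.16 degrees, less where a joint would pass 70% of its speed; a pose out of reach is approached as far as the arm can. A call with a number of a shift or a turn outside -1 to 1 is refused whole. A call with a gripper value outside its range is refused whole. The fingers move at their own pace and stop on an object; the grip force is fixed at half the most. Time passes only in rows, so rows that repeat a pose let the fingers close. It gives the time, the measured TCP pose, the force, the opening and the grip force at its end, in the units of the state.
- read_state(): the state, without advancing time (a new reading comes with each control period).
- capture(name): name is "scene" or "side" or "wrist"; returns a dict with "image" (480x640x3 uint8, red, green, blue), "vertical_fov" (degrees; the focal length in pixels is half the picture's height over the tangent of half this angle, whatever the lens; pixels are square), "cx", "cy" (the principal point, pixels), "world_from_camera" (4x4, takes a point from camera to world coordinates); the wrist camera has in their place "T_tool_cam" (4x4, takes a point from camera to tool coordinates, whose origin is the TCP and whose axes are the flange's). Camera axes: x right, y down, z forward; pixel columns grow to the right and rows downward; lengths in m; the calibration is good to about 2 mm. A picture is of the moment at which its call begins: read the wrist's pose just before it. There is no depth.
- hand_in(): hands the job in; it is judged then, once.
The state is a dict: "time_s": time; "joint_positions": joint angles; "qvel": joint speeds; "tau": joint torques, N m; "position": TCP position; "tcp_rot": TCP orientation; "force": force on the tool from outside, world axes, zero at the start; "moment": the same for the moment, N m; "opening": opening from 0.0 (shut) to 1.0 (fully open); "grasp_force": force on a finger pad.
Only numpy, scipy, OpenCV 4.12 (cv2) and the standard library are available. Lean on these libraries where they do the work, as an engineer would, in place of code of your own. Each camera call takes 0.05 s, during which the arm holds its last target. There are 200 camera calls.

## Working session

There is one attempt and no reset: what is moved stays moved. The work goes in short steps, Python scripts to look and compute and a tool call to move; the robot and the scene stay as the last step left them, time stands still between calls to the robot, and variables do not carry over. Pictures are saved under pics/ and viewed, at most 10 in all, crops included, and the job is handed in when it is done.

Besides the shell and the picture viewer there is one more tool, called as name(argument=value, ...), one argument or row to a line, values as JSON. step_arm: Moves the arm, as the interface text tells. Scaled input: -1 to 1 covers 0.3 m each way for a shift and 45 degrees each way for a turn. Its arguments: {"type":"object","properties":{"steps":{"type":"array"}},"required":["steps"]}

```bash
ls; mkdir -p pics; cat > h.py <<'E'
from rig import *
import numpy as np, cv2
def cam(name):
    s=read_state(); c=capture(name)
    f=240/np.tan(np.radians(c["vertical_fov"])/2)
    if name=="wrist":
        T=np.eye(4);T[:3,:3]=s["tcp_rot"];T[:3,3]=s["position"];T=T@np.array(c["T_tool_cam"])
    else: T=np.array(c["world_from_camera"])
    return c["image"],f,c["cx"],c["cy"],T
def ray(C,u,v,z):
    _,f,cx,cy,T=C
    d=T[:3,:3]@np.array([(u-cx)/f,(v-cy)/f,1]);o=T[:3,3]
    return o+d*(z-o[2])/d[2]
def proj(C,p):
    _,f,cx,cy,T=C
    q=np.linalg.inv(T)@np.append(p,1); return q[0]/q[2]*f+cx,q[1]/q[2]*f+cy
def save(C,n,crop=None,k=1):
    im=C[0][...,::-1]
    if crop: x0,y0,x1,y1=crop; im=im[y0:y1,x0:x1]
    cv2.imwrite("pics/"+n,cv2.resize(im,None,fx=k,fy=k,interpolation=cv2.INTER_CUBIC))
E
python3 - <<'E'
from h import *
for n in("scene","side"):
    C=cam(n);save(C,n+"0.png");np.savez(n+"0.npz",im=C[0],f=C[1],cx=C[2],cy=C[3],T=C[4]);print(n,C[1:4],C[4].round(3).tolist())
s=read_state();print(s["time_s"],s["position"],s["tcp_rot"],s["force"],s["opening"])
E
```

```text
pics
scene (np.float64(576.0306506202958), 311.07206295552385, 237.49615187144263) [[-0.754, 0.408, -0.516, 1.152], [0.657, 0.463, -0.595, 0.68], [-0.004, -0.787, -0.617, 0.765], [0.0, 0.0, 0.0, 1.0]]
side (np.float64(615.913299846163), 308.5538306531133, 230.67847290924013) [[0.991, -0.088, 0.105, 0.445], [-0.137, -0.633, 0.762, -0.86], [-0.0, -0.769, -0.639, 0.788], [0.0, 0.0, 0.0, 1.0]]
0.1 [ 0.19938441 -0.59170197  0.2466619 ] [[ 9.47716054e-01  3.19114691e-01 -3.06670604e-04]
 [ 3.19114675e-01 -9.47714158e-01  1.92314632e-03]
 [ 3.23068171e-04 -1.92045973e-03 -9.99998104e-01]] [ 0.58895406 -1.12533766 -0.83416298] 0.9977649009263585
```

View pics/scene0.png

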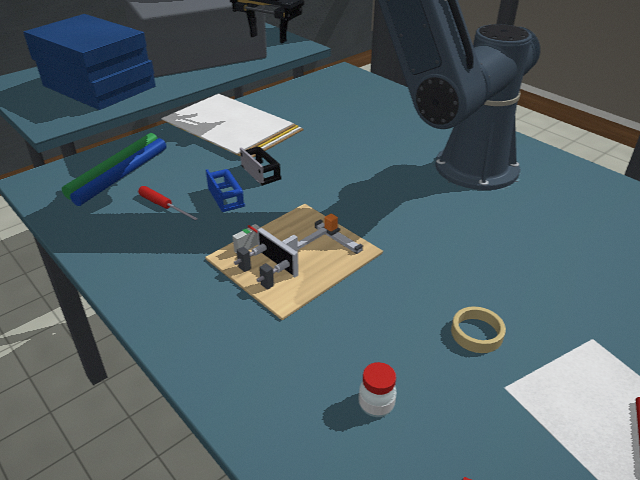

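View pics/side0.png

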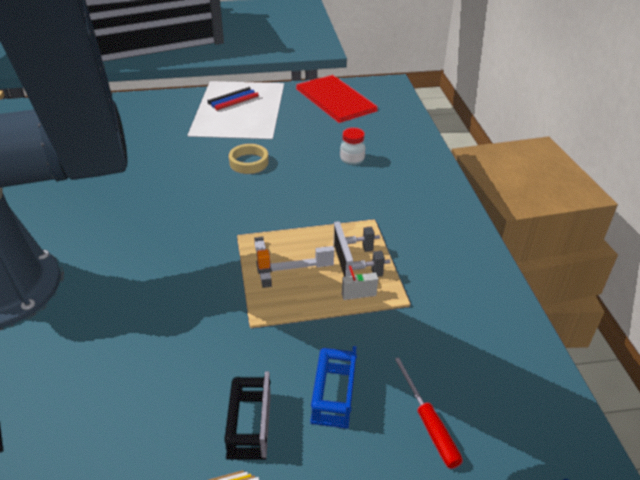

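The scene view shows the jig plate at about (293,262), the orange grip at (330,224), the jar at (378,390) and the tape at (478,330). In the side view the jig is at about (325,272).

Two things have the handle's shape. In the side view they are black with a steel plate at (248,415) and blue at (335,385). The black one fits the description, so I'll confirm it in an enlarged crop.

```bash
cat >> h.py <<'E'
def load(n):
    d=np.load(n+".npz");return d["im"],float(d["f"]),float(d["cx"]),float(d["cy"]),d["T"]
E
python3 - <<'E'
from h import *
for n,roi in(("side0",(225,205,425,335)),("scene0",(190,195,400,330))):
    C=load(n);hsv=cv2.cvtColor(C[0],cv2.COLOR_RGB2HSV)
    m=cv2.inRange(hsv,(8,50,90),(28,200,255));k=np.zeros_like(m);x0,y0,x1,y1=roi;k[y0:y1,x0:x1]=m[y0:y1,x0:x1]
    cs,_=cv2.findContours(k,0,1);c=np.vstack([c for c in cs if cv2.contourArea(c)>100]);h=cv2.convexHull(c)
    P=np.array([ray(C,*p[0],0.008)[:2] for p in h],np.float32)
    r=cv2.minAreaRect(P);print(n,r,cv2.boxPoints(r).round(4).tolist())
    o=cv2.inRange(hsv,(5,200,120),(15,255,255));k=np.zeros_like(o);k[y0:y1,x0:x1]=o[y0:y1,x0:x1]
    ys,xs=np.nonzero(k);print("orange",len(xs),xs.min(),xs.max(),ys.min(),ys.max(),xs.mean(),ys.mean(),ray(C,xs.mean(),ys.mean(),0.042))
C=load("side0");save(C,"crop1.png",(215,340,375,470),4)
for p in [(268,374),(265,455)]:print(ray(C,*p,.054))
for p in [(235,380),(230,452)]:print(ray(C,*p,.044))
E
```

```text
side0 ((0.575939953327179, -0.03952780365943909), (0.28105399012565613, 0.24495796859264374), 2.30307936668396) [[0.43059998750686646, 0.07720000296831131], [0.44040000438690186, -0.16760000586509705], [0.7213000059127808, -0.15629999339580536], [0.7113999724388123, 0.0885000005364418]]
orange 181 258 269 250 268 263.16574585635357 258.9171270718232 [ 0.47604912 -0.03782096  0.042     ]
scene0 ((0.5736466646194458, -0.03011345863342285), (0.2980740964412689, 0.24280822277069092), 2.2743773460388184) [[0.41990000009536743, 0.08529999852180481], [0.429500013589859, -0.15729999542236328], [0.727400004863739, -0.14550000429153442], [0.7177000045776367, 0.09709999710321426]]
orange 24 325 336 214 229 328.2916666666667 221.08333333333334 [ 0.48338882 -0.03475533  0.042     ]
[ 0.46249654 -0.30026467  0.054     ]
[ 0.44752637 -0.42783009  0.054     ]
[ 0.4139449  -0.29673248  0.044     ]
[ 0.40213961 -0.41131768  0.044     ]
```

View pics/crop1.png

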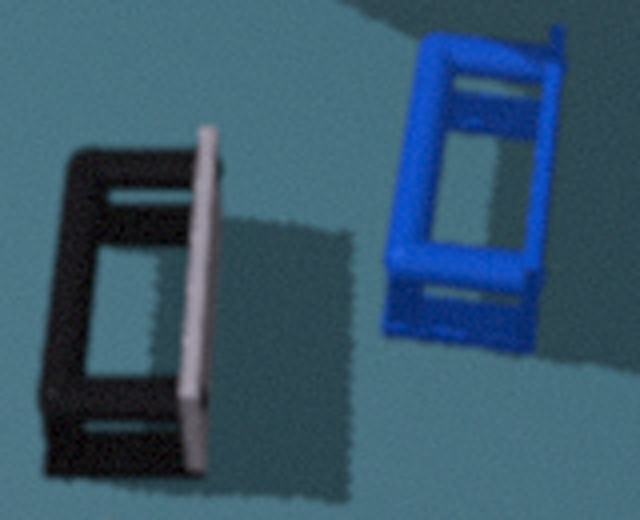

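The crop confirms the black handle with the steel plate at about (70,250 in the crop), with the blue one kept apart at the right. I'm moving to the right side of the orange grip with the fingers shut.

step_arm(
  steps=[
    [0.1,-0.1,0,0,0,-0.12,1],
    [0.2,-0.19,0,0,0,-0.24,1],
    [0.3,-0.28,0,0,0,-0.36,1],
    [0.41,-0.37,0,0,0,-0.48,1],
    [0.51,-0.47,0,0,0,-0.6,1],
    [0.61,-0.56,0,0,0,-0.7,1],
    [0.71,-0.65,0,0,0,-0.82,1],
    [0.71,-0.65,0,0,0,-0.82,1],
  ],
)

```text
time_s: 0.77
position: [0.3403, -0.3317, 0.2469]
tcp_rot: [[0.559, 0.829, -0.001], [0.829, -0.559, 0.007], [0.005, -0.005, -1.0]]
force: [-0.3, 0.8, 0.4]
opening: 0.479
grasp_force: 0.0
```

```bash
cat >> h.py <<'E'
def rel(p,yaw=None):
    s=read_state();R=np.array(s["tcp_rot"]);d=R.T@(np.array(p)-s["position"])
    out=(d/0.3).round(3).tolist()
    y0=np.degrees(np.arctan2(R[1,0],R[0,0]))
    print("pos",np.round(s["position"],4),"yaw",y0.round(2),"F",np.round(s["force"],1),"op",round(s["opening"],3),"grip",round(s["grasp_force"],1),"t",round(s["time_s"],2))
    print("shift",out,"turn z",None if yaw is None else round(-(yaw-y0)/45,3))
E
python3 - <<'E'
from h import *
rel([.478,-.0886,.20],92.3)
C=load("side0")
a,b=ray(C,267,372.5,.054),ray(C,262.7,437,.054);print(a,b,np.degrees(np.arctan2(*(a-b)[1::-1])),np.linalg.norm(a-b))
a,b=ray(C,235,381,.046),ray(C,228.5,436,.046);print(a,b,np.degrees(np.arctan2(*(a-b)[1::-1])),np.linalg.norm(a-b))
E
```

```text
pos [ 0.3403 -0.3317  0.2469] yaw 56.0 F [-0.3  0.8  0.4] op 0.479 grip 0.0 t 0.77
shift [0.927, -0.072, 0.162] turn z -0.807
[ 0.46128125 -0.29739294  0.054     ] [ 0.44665368 -0.40142795  0.054     ] 81.99654282292262 0.10505831475963434
[ 0.41394826 -0.30001665  0.046     ] [ 0.40118574 -0.38862881  0.046     ] 81.80423344269934 0.08952651771406196
```

step_arm(
  steps=[
    [0.13,-0.01,0.02,0,0,-0.12,1],
    [0.26,-0.02,0.04,0,0,-0.24,1],
    [0.39,-0.03,0.06,0,0,-0.36,1],
    [0.52,-0.04,0.08,0,0,-0.48,1],
    [0.65,-0.05,0.11,0,0,-0.6,1],
    [0.79,-0.06,0.14,0,0,-0.7,1],
    [0.93,-0.07,0.16,0,0,-0.81,1],
    [0.93,-0.07,0.16,0,0,-0.81,1],
  ],
)

```text
time_s: 1.43
position: [0.4814, -0.0923, 0.1984]
tcp_rot: [[-0.042, 0.999, -0.001], [0.999, 0.042, 0.003], [0.003, -0.001, -1.0]]
force: [0.2, -0.0, -0.2]
opening: 0.003
grasp_force: 0.0
```

```bash
python3 - <<'E'
from h import *
rel([.478,-.0886,.055],92.3)
C=cam("wrist");save(C,"w1.png");np.savez("w1.npz",im=C[0],f=C[1],cx=C[2],cy=C[3],T=C[4])
hsv=cv2.cvtColor(C[0],cv2.COLOR_RGB2HSV);o=cv2.inRange(hsv,(5,190,100),(17,255,255));ys,xs=np.nonzero(o)
print(len(xs),xs.min(),xs.max(),ys.min(),ys.max(),ray(C,xs.mean(),ys.mean(),.054),proj(C,[.476,-.038,.054]))
E
```

```text
pos [ 0.4814 -0.0923  0.1984] yaw 92.43 F [ 0.2 -0.  -0.2] op 0.003 grip 0.0 t 1.43
shift [0.011, -0.011, 0.478] turn z 0.003
969 302 332 138 169 [ 0.47553457 -0.03297548  0.054     ] (np.float64(317.39353472891725), np.float64(160.88065837295616))
```

View pics/w1.png

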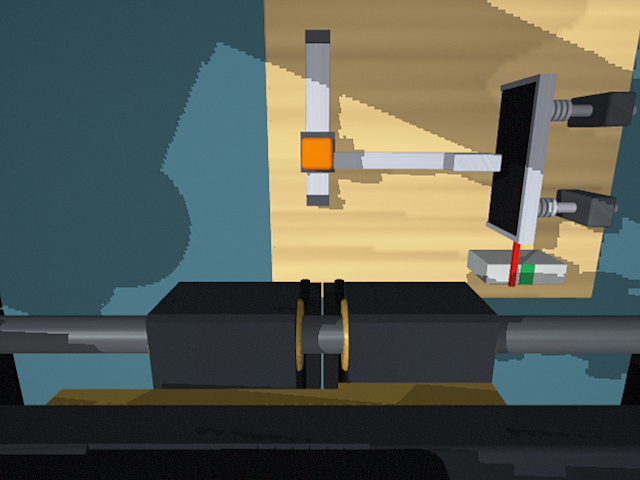

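The wrist view shows the orange grip at (317,154) with its track rising to the left end block at (317,37). The panel is at (515,155), and the red pointer and green mark are at (515,270). I'm lowering beside the grip.

step_arm(
  steps=[
    [0,-0.015,0.13,0,0,0,1],
    [0,-0.015,0.26,0,0,0,1],
    [0,-0.015,0.37,0,0,0,1],
    [0,-0.015,0.44,0,0,0,1],
    [0,-0.015,0.478,0,0,0,1],
    [0,-0.015,0.478,0,0,0,1],
    [0.04,-0.015,0.478,0,0,0,1],
    [0.08,-0.015,0.478,0,0,0,1],
  ],
)

```text
time_s: 2.15
position: [0.4749, -0.0745, 0.0568]
tcp_rot: [[-0.031, 1.0, 0.001], [1.0, 0.031, -0.001], [-0.001, 0.001, -1.0]]
force: [-0.3, 0.1, -1.2]
opening: 0.005
grasp_force: 0.0
```

```bash
python3 - <<'E'
from h import *
C=load("w1")
print("yaw edge",[ray(C,u,v,.008)[:2].round(4) for u,v in((264,0),(272.5,283))])
print("panel top front",[ray(C,u,v,.066)[:2].round(4) for u,v in((540,75),(527,241))])
print("panel top rear",[ray(C,u,v,.066)[:2].round(4) for u,v in((554,74),(540,243))])
rel([.4755,.0245-.0205,.055],92.3)
E
```

```text
yaw edge [array([0.4321, 0.0729]), array([ 0.4408, -0.1459])]
panel top front [array([0.6134, 0.0213]), array([ 0.6236, -0.0857])]
panel top rear [array([0.622 , 0.0222]), array([ 0.6329, -0.0867])]
pos [ 0.4749 -0.0745  0.0568] yaw 91.77 F [-0.3  0.1 -1.2] op 0.005 grip 0.0 t 2.15
shift [0.262, 0.01, 0.006] turn z -0.012
```

step_arm(
  steps=[
    [0.03,0.01,0.006,0,0,0,1],
    [0.06,0.01,0.006,0,0,0,1],
    [0.09,0.01,0.006,0,0,0,1],
    [0.12,0.01,0.006,0,0,0,1],
    [0.15,0.01,0.006,0,0,0,1],
    [0.18,0.01,0.006,0,0,0,1],
    [0.21,0.01,0.006,0,0,0,1],
    [0.23,0.01,0.006,0,0,0,1],
  ],
)

```text
time_s: 2.82
position: [0.4756, -0.0038, 0.0546]
tcp_rot: [[-0.035, 0.999, 0.001], [0.999, 0.035, -0.0], [-0.0, 0.001, -1.0]]
force: [0.9, -3.9, 2.4]
opening: 0.005
grasp_force: 1.8
```

```bash
python3 - <<'E'
from h import *
rel([.4755,.004,.055],92.3)
C=load("w1");save(C,"w1c.png",(470,60,640,300),2.5)
E
```

```text
pos [ 0.4756 -0.0038  0.0546] yaw 91.99 F [ 0.9 -3.9  2.4] op 0.005 grip 1.8 t 2.82
shift [0.026, 0.001, -0.001] turn z -0.007
```

View pics/w1c.png

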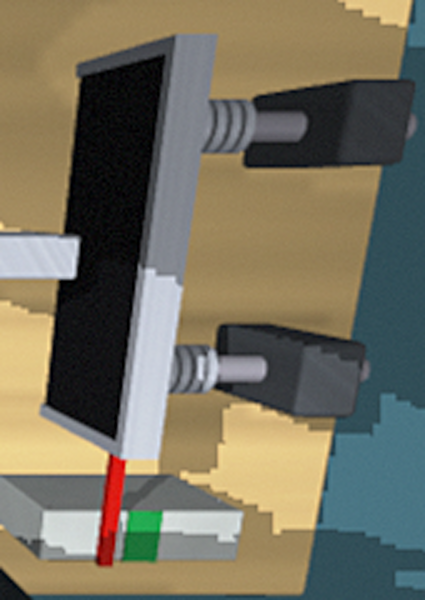

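The enlarged view shows the panel's front top edge running from about (541,74) to (518,243) in the full image. I'm continuing to push until the end stop resists.

step_arm(
  steps=[
    [0.015,0,0,0,0,0,1],
    [0.03,0,0,0,0,0,1],
    [0.04,0,0,0,0,0,1],
    [0.045,0,0,0,0,0,1],
    [0.045,0,0,0,0,0,1],
  ],
)

```text
time_s: 3.23
position: [0.4751, 0.0067, 0.0544]
tcp_rot: [[-0.037, 0.999, 0.001], [0.999, 0.037, -0.003], [-0.003, 0.0, -1.0]]
force: [-1.7, -14.3, 2.0]
opening: 0.006
grasp_force: 7.3
```

```bash
python3 - <<'E'
from h import *
rel([.4755,.004,.055],92.3)
C=load("w1")
a,b=[ray(C,u,v,.066)[:2] for u,v in((540.8,74.4),(517.6,242.8))];print(a,b,(a+b)/2,np.degrees(np.arctan2(-(a-b)[0],(a-b)[1])),np.linalg.norm(a-b))
E
```

```text
pos [0.4751 0.0067 0.0544] yaw 92.12 F [ -1.7 -14.3   2. ] op 0.006 grip 7.3 t 3.23
shift [-0.009, 0.001, -0.002] turn z -0.004
[0.61381112 0.02166256] [ 0.61728457 -0.08726157] [ 0.61554785 -0.03279951] 1.8264694978820597 0.10897949377626717
```

End stop reached: 14 N against about 3 N of friction, and the place agrees with the jig estimate. I'm backing off, rising and going to the handle.

step_arm(
  steps=[
    [-0.03,0,0,0,0,0,1],
    [-0.08,0,0,0,0,0,1],
    [-0.1,0,-0.12,0,0,0,1],
    [-0.12,0,-0.25,0,0,0,1],
    [-0.2,0,-0.38,0,0,0,0.2],
    [-0.32,-0.02,-0.48,0,0,0,0.2],
    [-0.45,-0.05,-0.49,0,0,0.1,0.2],
    [-0.58,-0.08,-0.49,0,0,0.2,0.2],
  ],
)

```text
time_s: 3.9
position: [0.4579, -0.162, 0.2035]
tcp_rot: [[0.125, 0.992, 0.004], [0.992, -0.125, -0.001], [-0.0, 0.004, -1.0]]
force: [0.7, -0.1, -0.4]
opening: 0.223
grasp_force: 0.0
```

```bash
python3 - <<'E'
from h import *
rel([.405,-.425,.2],82)
E
```

```text
pos [ 0.4579 -0.162   0.2035] yaw 82.84 F [ 0.7 -0.1 -0.4] op 0.223 grip 0.0 t 3.9
shift [-0.892, -0.066, 0.011] turn z 0.019
```

step_arm(
  steps=[
    [-0.13,-0.01,0,0,0,0.02,0.2],
    [-0.26,-0.02,0,0,0,0.02,0.2],
    [-0.39,-0.03,0,0,0,0.02,0.2],
    [-0.52,-0.04,0,0,0,0.02,0.2],
    [-0.65,-0.05,0,0,0,0.02,0.2],
    [-0.78,-0.06,0,0,0,0.02,0.2],
    [-0.87,-0.066,0,0,0,0.02,0.2],
    [-0.87,-0.066,0,0,0,0.02,0.2],
  ],
)

```text
time_s: 4.57
position: [0.4047, -0.4234, 0.2005]
tcp_rot: [[0.144, 0.99, 0.001], [0.99, -0.144, -0.002], [-0.002, 0.001, -1.0]]
force: [0.5, -0.9, -0.2]
opening: 0.398
grasp_force: 0.0
```

```bash
python3 - <<'E'
from h import *
rel([.408,-.345,.2],82)
C=cam("wrist");save(C,"w2.png");np.savez("w2.npz",im=C[0],f=C[1],cx=C[2],cy=C[3],T=C[4])
print(proj(C,[.408,-.345,.046]))
E
```

```text
pos [ 0.4047 -0.4234  0.2005] yaw 81.75 F [ 0.5 -0.9 -0.2] op 0.398 grip 0.0 t 4.57
shift [0.26, -0.027, 0.001] turn z -0.006
(np.float64(310.2233697540409), np.float64(124.58484178553553))
```

View pics/w2.png

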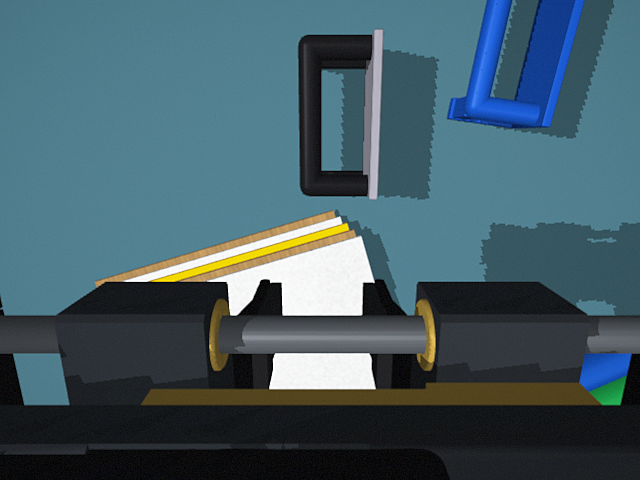

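The wrist view shows the handle's bar from about (311,37) to (311,194) and the plate's top rear edge from (383,29) to (378,198). The blue look-alike stays to the right at (515,60).

```bash
python3 - <<'E'
from h import *
C=load("w2")
def d(t,p,q,z):
    a,b=ray(C,*p,z)[:2],ray(C,*q,z)[:2];y=a-b;print(t,a.round(4),b.round(4),((a+b)/2).round(4),np.degrees(np.arctan2(y[1],y[0])).round(2),np.linalg.norm(y).round(4))
d("rear",(383.5,29),(378.5,198.5),.054)
d("front",(374,29.5),(369.5,198.5),.054)
d("bar",(310.5,37),(311,194),.038)
d("barL",(299,45),(299.5,185),.038)
d("barR",(321.5,70),(321.5,170),.038)
g=cv2.cvtColor(C[0],cv2.COLOR_RGB2GRAY)
for v in(80,115,150):print(np.where(g[v,280:345]<45)[0][[0,-1]]+280)
E
```

```text
rear [ 0.4635 -0.2939] [ 0.4486 -0.402 ] [ 0.4561 -0.348 ] 82.14 0.1092
front [ 0.4575 -0.2933] [ 0.4423 -0.4011] [ 0.4499 -0.3472] 81.98 0.1089
bar [ 0.4166 -0.2883] [ 0.4009 -0.3941] [ 0.4087 -0.3412] 81.53 0.107
barL [ 0.4081 -0.2921] [ 0.3934 -0.3862] [ 0.4008 -0.3392] 81.14 0.0953
barR [ 0.421 -0.31 ] [ 0.4112 -0.3777] [ 0.4161 -0.3438] 81.74 0.0684
[299 320]
[300 320]
[300 320]
```

step_arm(
  steps=[
    [0.1,-0.01,0,0,0,0,0.2],
    [0.2,-0.02,0.06,0,0,0,0.2],
    [0.273,-0.027,0.16,0,0,0,0.2],
    [0.273,-0.027,0.25,0,0,0,0.2],
    [0.273,-0.027,0.34,0,0,0,0.2],
    [0.273,-0.027,0.43,0,0,0,0.2],
    [0.273,-0.027,0.5,0,0,0,0.2],
    [0.273,-0.027,0.522,0,0,0,0.2],
  ],
)

```text
time_s: 5.28
position: [0.4074, -0.3316, 0.0416]
tcp_rot: [[0.138, 0.99, -0.005], [0.99, -0.137, 0.008], [0.007, -0.006, -1.0]]
force: [-0.1, 0.0, 0.6]
opening: 0.4
grasp_force: 0.0
```

step_arm(
  steps=[
    [0,0,0,0,0,0,0.2],
    [0,0,0,0,0,0,1],
    [0,0,0,0,0,0,1],
    [0,0,0,0,0,0,1],
    [0,0,0,0,0,0,1],
    [0,0,0,0,0,0,1],
  ],
)

```text
time_s: 5.78
position: [0.4094, -0.3362, 0.0459]
tcp_rot: [[0.138, 0.99, 0.001], [0.99, -0.138, -0.001], [-0.001, 0.001, -1.0]]
force: [-0.9, 0.2, 6.3]
opening: 0.171
grasp_force: 30.0
```

```bash
python3 - <<'E'
from h import *
rel([.4086,-.3413,.16],82)
E
```

```text
pos [ 0.4094 -0.3362  0.0459] yaw 82.05 F [-0.9  0.2  6.3] op 0.171 grip 30.0 t 5.78
shift [-0.018, 0.0, -0.38] turn z 0.001
```

Gripped: the opening is 15 mm on the 16 mm bar at 30 N. I'm lifting and carrying.

step_arm(
  steps=[
    [0,0,-0.05,0,0,0,1],
    [0,0,-0.13,0,0,0,1],
    [0,0,-0.22,0,0,0,1],
    [0.04,0.01,-0.3,0,0,0,1],
    [0.11,0.02,-0.36,0,0,-0.03,1],
    [0.2,0.04,-0.38,0,0,-0.06,1],
    [0.3,0.06,-0.38,0,0,-0.09,1],
    [0.4,0.08,-0.38,0,0,-0.12,1],
  ],
)

```text
time_s: 6.45
position: [0.4495, -0.2194, 0.1594]
tcp_rot: [[0.045, 0.999, 0.001], [0.999, -0.045, -0.0], [-0.0, 0.001, -1.0]]
force: [1.0, 0.5, -3.8]
opening: 0.171
grasp_force: 30.0
```

```bash
python3 - <<'E'
from h import *
rel([.508,-.0523,.16],92.15)
E
```

```text
pos [ 0.4495 -0.2194  0.1594] yaw 87.44 F [ 1.   0.5 -3.8] op 0.171 grip 30.0 t 6.45
shift [0.565, 0.17, -0.002] turn z -0.105
```

step_arm(
  steps=[
    [0.1,0.03,0,0,0,-0.02,1],
    [0.2,0.06,0,0,0,-0.05,1],
    [0.3,0.09,0,0,0,-0.08,1],
    [0.4,0.12,0,0,0,-0.105,1],
    [0.48,0.15,0,0,0,-0.105,1],
    [0.54,0.165,0,0,0,-0.105,1],
    [0.565,0.17,0,0,0,-0.105,1],
    [0.565,0.17,0,0,0,-0.105,1],
  ],
)

```text
time_s: 7.12
position: [0.5074, -0.0516, 0.1584]
tcp_rot: [[-0.041, 0.999, -0.001], [0.999, 0.041, 0.001], [0.001, -0.001, -1.0]]
force: [-0.5, -0.8, -3.7]
opening: 0.17
grasp_force: 30.0
```

```bash
python3 - <<'E'
from h import *
rel([.508,-.0523,.08],92.15)
C=cam("wrist");save(C,"w3.png");np.savez("w3.npz",im=C[0],f=C[1],cx=C[2],cy=C[3],T=C[4])
E
```

```text
pos [ 0.5074 -0.0516  0.1584] yaw 92.34 F [-0.5 -0.8 -3.7] op 0.17 grip 30.0 t 7.12
shift [-0.003, 0.002, 0.261] turn z 0.004
```

View pics/w3.png

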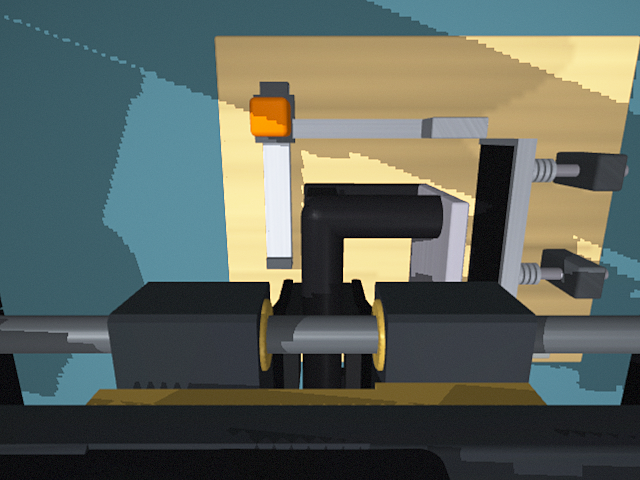

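```bash
python3 - <<'E'
from h import *
C=load("w3")
O=np.array([.6155,-.0328]);a=np.radians(2.15);R=np.array([[np.cos(a),-np.sin(a)],[np.sin(a),np.cos(a)]])
J=lambda p:(R.T@(np.array(p)[:2]-O)).round(4)
print("f",C[1]);
for n,(u,v),z in[("stop far",(488,117),.052),("stop near",(488,138),.052),("stop near low",(488,138),.02),("panel top FL",(517,139),.066),("panel RL",(536,139),.066),("plate RL top",(467,203.5),.1584-.046+.054),("grip",(270,100),.054)]:
    print(n,ray(C,u,v,z)[:2].round(4),J(ray(C,u,v,z)))
s=read_state();print("tcp",J(s["position"]),proj(C,[*(O+R@[-.012,.055]),.052]),proj(C,[*(O+R@[-.012,.055]),.010]))
save(C,"w3c.png",(410,100,550,300),3)
E
```

```text
f 401.32062372774976
stop far [0.6003 0.0335] [-0.0127  0.0669]
stop near [0.602  0.0218] [-0.0114  0.0551]
stop near low [0.6148 0.0223] [0.0013 0.0551]
panel top FL [0.6125 0.0217] [-0.0009  0.0546]
panel RL [0.6231 0.0221] [0.0096 0.0546]
plate RL top [ 0.5526 -0.0007] [-0.0617  0.0344]
grip [0.4741 0.0375] [-0.1387  0.0756]
tcp [-0.1088 -0.0159] (np.float64(487.02683527784376), np.float64(138.13490051931092)) (np.float64(462.82232651715276), np.float64(138.05721785036815))
```

View pics/w3c.png

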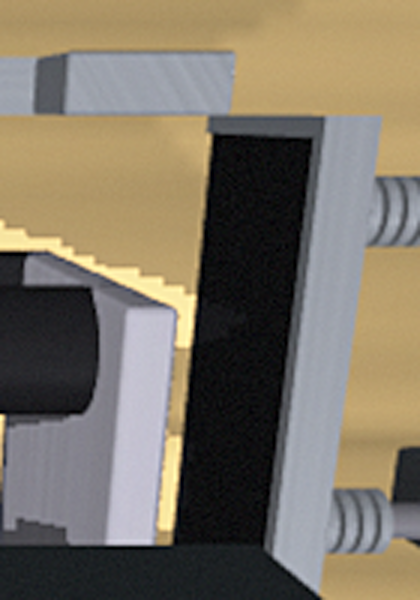

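The crop agrees with the jig frame within about 1 mm. The stop's right face is at jig y 0.055, and the handle's left end is at jig y 0.034. I'm lowering onto the base plate in front of the panel.

step_arm(
  steps=[
    [0,0,0.06,0,0,0,1],
    [0,0,0.13,0,0,0,1],
    [0,0,0.2,0,0,0,1],
    [0,0,0.26,0,0,0,1],
    [0,0,0.3,0,0,0,1],
    [0,0,0.32,0,0,0,1],
    [0,0,0.33,0,0,0,1],
    [0,0,0.335,0,0,0,1],
  ],
)

```text
time_s: 7.83
position: [0.5079, -0.0542, 0.058]
tcp_rot: [[-0.037, 0.999, -0.0], [0.999, 0.037, -0.0], [-0.0, -0.0, -1.0]]
force: [-0.4, 0.3, -2.8]
opening: 0.175
grasp_force: 30.0
```

```bash
cat >> h.py <<'E'
O=np.array([.6155,-.0328]);_a=np.radians(2.15);RJ=np.array([[np.cos(_a),-np.sin(_a)],[np.sin(_a),np.cos(_a)]])
def hj(x,y,z):
    s=read_state();t=RJ.T@(np.array(s["position"])[:2]-O)
    print("handle jig",(t+[.0475,-.0047]).round(4),"Fjig",(RJ.T@np.array(s["force"])[:2]).round(1))
    rel([*(O+RJ@[x-.0475,y+.0047]),z],92.15)
E
python3 -c "
from h import *
hj(-.008,-.005,.0545)"
```

```text
handle jig [-0.0608 -0.022 ] Fjig [-0.4  0.3]
pos [ 0.5079 -0.0542  0.058 ] yaw 92.11 F [-0.4  0.3 -2.8] op 0.175 grip 30.0 t 7.83
shift [0.057, 0.176, 0.012] turn z -0.001
```

Next I'm moving forward to about 8 mm in front of the panel, a little short of the stop.

step_arm(
  steps=[
    [0.01,0.02,0.002,0,0,0,1],
    [0.02,0.05,0.004,0,0,0,1],
    [0.03,0.08,0.006,0,0,0,1],
    [0.04,0.11,0.007,0,0,0,1],
    [0.05,0.14,0.008,0,0,0,1],
    [0.057,0.165,0.009,0,0,0,1],
    [0.057,0.175,0.01,0,0,0,1],
    [0.057,0.175,0.01,0,0,0,1],
  ],
)

```text
time_s: 8.5
position: [0.5611, -0.0339, 0.0552]
tcp_rot: [[-0.039, 0.999, 0.001], [0.999, 0.039, -0.0], [-0.0, 0.001, -1.0]]
force: [-0.0, 0.4, -3.5]
opening: 0.174
grasp_force: 30.0
```

```bash
python3 -c "
from h import *
hj(-.003,-.001,.0535)"
```

```text
handle jig [-0.007  -0.0037] Fjig [-0.   0.4]
pos [ 0.5611 -0.0339  0.0552] yaw 92.24 F [-0.   0.4 -3.5] op 0.174 grip 30.0 t 8.5
shift [0.009, 0.013, 0.006] turn z 0.002
```

step_arm(
  steps=[
    [0.004,0,0.003,0,0,0,1],
    [0.008,0,0.006,0,0,0,1],
    [0.01,0,0.007,0,0,0,1],
    [0.01,0,0.007,0,0,0,1],
  ],
)

```text
time_s: 8.83
position: [0.5597, -0.0321, 0.0539]
tcp_rot: [[-0.038, 0.999, 0.001], [0.999, 0.038, -0.001], [-0.001, 0.001, -1.0]]
force: [-1.4, -4.1, 3.7]
opening: 0.173
grasp_force: 30.0
```

```bash
python3 -c "
from h import *
hj(.004,-.001,.0535)"
```

```text
handle jig [-0.0083 -0.0019] Fjig [-1.6 -4.1]
pos [ 0.5597 -0.0321  0.0539] yaw 92.19 F [-1.4 -4.1  3.7] op 0.173 grip 30.0 t 8.83
shift [0.003, 0.041, 0.001] turn z 0.001
```

It is standing on the base and touching the stop (about 4 N). Now the slow press.

step_arm(
  steps=[
    [0,0.008,-0.003,0,0,0,1],
    [0,0.016,-0.003,0,0,0,1],
    [0,0.024,-0.003,0,0,0,1],
    [0,0.032,-0.003,0,0,0,1],
    [0,0.038,-0.003,0,0,0,1],
    [0,0.043,-0.003,0,0,0,1],
    [0,0.043,-0.003,0,0,0,1],
  ],
)

```text
time_s: 9.42
position: [0.5689, -0.03, 0.0539]
tcp_rot: [[-0.039, 0.999, -0.009], [0.999, 0.039, 0.001], [0.001, -0.009, -1.0]]
force: [-8.3, -2.0, 7.5]
opening: 0.176
grasp_force: 30.0
```

```bash
python3 -c "
from h import *
hj(.012,-.001,.0535)"
```

```text
handle jig [ 0.0011 -0.0002] Fjig [-8.3 -1.7]
pos [ 0.5689 -0.03    0.0539] yaw 92.25 F [-8.3 -2.   7.5] op 0.176 grip 30.0 t 9.42
shift [-0.003, 0.036, 0.001] turn z 0.002
```

Part of the 8 N is base friction, because it is pressing down too hard. I'm easing the height and continuing.

step_arm(
  steps=[
    [0,0,-0.004,0,0,0,1],
    [0,0.004,-0.006,0,0,0,1],
    [0,0.008,-0.006,0,0,0,1],
    [0,0.012,-0.006,0,0,0,1],
    [0,0.016,-0.006,0,0,0,1],
    [0,0.016,-0.006,0,0,0,1],
  ],
)

```text
time_s: 9.92
position: [0.5746, -0.03, 0.0545]
tcp_rot: [[-0.039, 0.999, -0.007], [0.999, 0.039, 0.001], [0.001, -0.007, -1.0]]
force: [-6.8, -2.6, -1.9]
opening: 0.174
grasp_force: 30.0
```

```bash
python3 -c "
from h import *
hj(.012,-.001,.0535)"
```

```text
handle jig [ 0.0067 -0.0004] Fjig [-6.9 -2.3]
pos [ 0.5746 -0.03    0.0545] yaw 92.24 F [-6.8 -2.6 -1.9] op 0.174 grip 30.0 t 9.92
shift [-0.002, 0.018, 0.003] turn z 0.002
```

step_arm(
  steps=[
    [0,0.004,0,0,0,0,1],
    [0,0.008,0,0,0,0,1],
    [0,0.012,0,0,0,0,1],
    [0,0.015,0,0,0,0,1],
    [0,0.015,0,0,0,0,1],
    [0,0.015,0,0,0,0,1],
  ],
)

```text
time_s: 10.42
position: [0.5773, -0.0298, 0.0544]
tcp_rot: [[-0.04, 0.999, -0.011], [0.999, 0.04, 0.001], [0.002, -0.011, -1.0]]
force: [-9.8, -3.3, 0.0]
opening: 0.175
grasp_force: 30.0
```

```bash
python3 -c "
from h import *
hj(.012,-.001,.0535)
C=cam('side');save(C,'s5.png',(225,210,425,340),4);np.savez('s5.npz',im=C[0],f=C[1],cx=C[2],cy=C[3],T=C[4])
C=cam('wrist');np.savez('w5.npz',im=C[0],f=C[1],cx=C[2],cy=C[3],T=C[4])"
```

```text
handle jig [ 0.0094 -0.0003] Fjig [-9.9 -2.9]
pos [ 0.5773 -0.0298  0.0544] yaw 92.26 F [-9.8 -3.3  0. ] op 0.175 grip 30.0 t 10.42
shift [-0.002, 0.009, 0.003] turn z 0.003
```

View pics/s5.png

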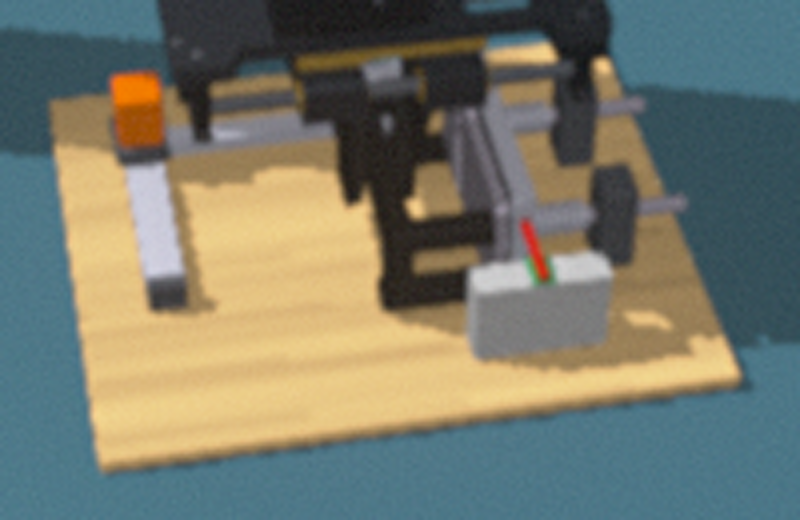

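The side crop shows the red pointer at (543,270) with green visible on both sides, so it is mid-mark. The handle is flush on the panel, upright on the plate, and the slide is at its left end (137,110). I'm holding for the required time.

step_arm(
  steps=[
    [0,0,0,0,0,0,1],
    [0,0,0,0,0,0,1],
    [0,0,0,0,0,0,1],
    [0,0,0,0,0,0,1],
    [0,0,0,0,0,0,1],
    [0,0,0,0,0,0,1],
    [0,0,0,0,0,0,1],
    [0,0,0,0,0,0,1],
  ],
)

```text
time_s: 11.18
position: [0.5773, -0.0299, 0.0543]
tcp_rot: [[-0.039, 0.999, -0.011], [0.999, 0.039, 0.001], [0.002, -0.011, -1.0]]
force: [-8.7, -3.6, -0.6]
opening: 0.174
grasp_force: 30.0
```

step_arm(
  steps=[
    [0,0,0,0,0,0,1],
    [0,0,0,0,0,0,1],
    [0,0,0,0,0,0,1],
    [0,0,0,0,0,0,1],
    [0,0,0,0,0,0,1],
    [0,0,0,0,0,0,1],
    [0,0,0,0,0,0,1],
    [0,0,0,0,0,0,1],
  ],
)

```text
time_s: 11.85
position: [0.5772, -0.0298, 0.0543]
tcp_rot: [[-0.039, 0.999, -0.011], [0.999, 0.039, 0.001], [0.002, -0.011, -1.0]]
force: [-9.0, -4.2, 1.1]
opening: 0.175
grasp_force: 30.0
```

step_arm(
  steps=[
    [0,0,0,0,0,0,1],
    [0,0,0,0,0,0,1],
    [0,0,0,0,0,0,1],
    [0,0,0,0,0,0,1],
    [0,0,0,0,0,0,1],
    [0,0,0,0,0,0,1],
    [0,0,0,0,0,0,1],
    [0,0,0,0,0,0,1],
  ],
)

```text
time_s: 12.52
position: [0.5773, -0.0298, 0.0543]
tcp_rot: [[-0.039, 0.999, -0.011], [0.999, 0.039, 0.001], [0.002, -0.011, -1.0]]
force: [-8.9, -4.0, -0.6]
opening: 0.176
grasp_force: 30.0
```

```bash
python3 -c "
from h import *
hj(.012,-.001,.0535)
C=cam('side');h=cv2.cvtColor(C[0],cv2.COLOR_RGB2HSV);D=load('s5')
print('pixel change vs mid-mark view',np.abs(C[0][210:340,225:425].astype(int)-D[0][210:340,225:425]).mean())
for n,m in(('red',cv2.inRange(h,(0,150,90),(6,255,255))|cv2.inRange(h,(174,150,90),(180,255,255))),('green',cv2.inRange(h,(45,80,50),(85,255,255)))):
    ys,xs=np.nonzero(m[255:290,345:375]);print(n,sorted(zip((ys+255).tolist(),(xs+345).tolist())))"
```

```text
handle jig [ 0.0094 -0.0003] Fjig [-9.1 -3.7]
pos [ 0.5773 -0.0298  0.0543] yaw 92.26 F [-8.9 -4.  -0.6] op 0.176 grip 30.0 t 12.52
shift [-0.002, 0.009, 0.003] turn z 0.003
pixel change vs mid-mark view 2.1409615384615384
red [(266, 356), (266, 357), (267, 356), (267, 357), (268, 356), (268, 357), (268, 358), (269, 356), (269, 357), (269, 358), (270, 357), (270, 358), (271, 357), (271, 358), (271, 359), (272, 358), (272, 359), (273, 358), (273, 359), (274, 359), (275, 359), (275, 360), (276, 359), (276, 360), (277, 360), (278, 360), (278, 361)]
green [(275, 357), (276, 357), (278, 358), (280, 359)]
```

Steady for over 2 s with the pointer inside the mark and about 9 N. I'm handing in.

```bash
python3 -c "
from rig import *
print(hand_in())"
```

```text
the job is handed in; nothing more can be done
None
```

The job is handed in (no verdict came back): size stop fully left, and the black handle held on the base plate at the stop, pressed at about 9 N with the red pointer inside the green mark.

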